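# Set a curing lamp on a plaster cast

## Task

Stand the plaster cast in the middle of the grey plinth, between the two amber shields and square to them. Then swing the curing lamp's head round over it and tilt it down until its spring nose stands on the middle of the pink plate and is pressed about half way in (the red band just gone), so that it stays so by itself when you let go. Do it gently, and leave the jar, bottle and burner where they are.

Things in the scene. Friction and masses are not known exactly. Their poses are not given: they have to be found in the camera images.
- cast: Loose yellowish plaster cast, about 0.25 kg: base 76 mm (its x) x 54 mm (its y) x 28 mm high with upright sides, on it a smaller arch of teeth round a pink plate (42 x 30 mm, in the middle), the highest flat surface, 40 mm above the underside. Origin: centre of the underside; z up. Starts on the bench left or right of the robot's middle, the jar on the other side.
- plinth_top (a point): Centre of the top of the fixed grey plinth, 100 mm (its x) x 182 mm (its y). The height of its top above the bench differs each time (14 to 34 mm). Two amber shields, 70 mm long along x, 5 mm thick, 50 mm high above the plinth, stand along its edges at y = +-87.5 mm. The cast belongs here, its x along the plinth's x (either way round).
- lamp: Fixed round base (radius 60 mm, 20 mm high) of the curing lamp, its origin on the bench on the vertical swivel axis. The plinth's centre lies 146 to 158 mm from this axis.
- swivel (a joint): Turn of the lamp's head about the vertical axis through the lamp's origin (rad), anticlockwise from above positive, range -0.8 to 2.4; at 0 the arm points along the base's -x, at 1.57 along the base's -y. Stiff with friction (0.4 N m); stays where it is left.
- tilt (a joint): Elevation of the lamp's arm about its level hinge (rad), 0 = arm level, positive = head raised, range -0.25 to 1.0. Balanced by a counterweight, friction 0.6 N m; stays where it is left.
- tilt_hinge (a point): Point on the level tilt hinge, on the swivel axis, 105 mm above the bench.
- paddle (a point): Centre of the blue grip disc above the lamp's head: 48 mm diameter, 12 mm thick, faces upright and parallel to the arm (its y is square to them). With the arm level and the disc free it is 140 mm outward from the hinge, 52 mm above it and 35 mm above the head's top (head 90 x 50 mm). Pinch it across its thickness; it can turn between the fingers. It serves swivel and tilt. See grip.
- nose_tip (a point): Middle of the flat underside of the lamp's round black rubber nose (24 mm diameter). Not pressed and with the arm level it is 152 mm outward from the tilt hinge and 53 mm below it; it moves with the head and with the nose's spring.
- nose (a joint): How far the spring nose is pushed into its barrel (m): 0 free, 0.016 fully in. Spring 150 N/m with 0.6 N preload (0.6 N at first touch, 1.8 N half way, 3 N fully in). The red band above the rubber is 8 mm wide and vanishes into the barrel at half stroke.
- jar: Bystander: jar with a blue lid, 56 mm diameter, 70 mm high, origin centre of its underside.
- bottle: Bystander: bottle with a brown cap, 48 mm diameter, 130 mm high, origin centre of its underside.
- burner: Bystander: white square burner with a metal top, 85 x 85 mm, 98 mm high, origin centre of its underside.
- grip (a joint): The disc's springy stem: how far the disc is drawn out (+) or pressed in (-) from its rest, square to the arm (m), +-0.022, spring 400 N/m. So when the disc is pushed, the head follows only once the spring force overcomes the tilt's friction (about 11 mm of push, more against the nose); when let go the disc springs back, and the head stays.

How it is judged:
By the outcome, as a careful person would: the job done as asked, in the order asked, and still so for the second after the job is handed in, with the robot touching nothing.
It also fails if it takes over 72 s, if anything falls off the work surface, if the arm or the gripper's body presses on something with over 40 N, if the wrist force passes 120 N, or if a joint passes its speed limit or range.

## Robot

A 7-joint arm with a two-finger parallel gripper is mounted at the origin on the work surface. World frame = base frame: x ahead of the robot, y to its left, z up, the work surface at z = 0. Lengths are in m, angles in rad, forces in N, time in s.
With the tool pointing down it reaches from about 0.4 to 0.875 m from the base axis. Payload 19.3 kg.
Tool frame: the origin (TCP) lies at the very end of the fingers, on their centre line; the grasp point (between the pads) lies 19 mm behind it; z points along the fingers, y is the line along which they close (so a half turn about z gives the same grasp; the last joint's range is limited). The gripper opens to 85 mm and grips with 20 to 120 N. Pads are 22 mm wide; open, the fingers measure 114 mm over their backs; the gripper's body (76 mm by 85 mm) begins 54 mm behind the grasp point. The pads swing forward as they close: fully open they stand 13 mm farther back than shut.
Start: joints at [-1.179, 0.521, -0.036, 1.599, 0.021, 1.021, -0.113], TCP at [0.278, 0.56, 0.231] pointing down, gripper open.
Joint ranges: [-2.91, 2.91], [-0.3, 2.13], [-1.5, 1.42], [0.17, 2.43], [-1.26, 4.41], [0.16, 1.93], [-2.52, 2.52]. Speed limits (rad/s): [1.89, 1.89, 2.39, 2.39, 3.01, 3.01, 3.01].

## Interface

Orientations are given as [roll, pitch, yaw] about the fixed x, y, z axes, in that order (R = Rz(yaw) Ry(pitch) Rx(roll)).
In Python, from workcell import bot gives the robot as it stands. The module is installed in compiled form; this text tells all that it offers.
- The arm moves only by the tool apply_moves, never from a script. Its arguments are lists of equal length, an entry for each row: "claw": the finger opening in m, from 0 to 0.0854; "xyz": the shift along the tool's x, y, z in m, a list of three; "twist": the turn, a rotation vector about the tool's x, y, z in rad, a list of three. A call has 1 to 20 rows; each row shifts and turns the commanded pose from where the row before left it, along the tool's axes as they then stand; what a row does not reach is not made up. A row lasts 1/10 s, in which the tool goes at most 50 mm and 8.59 degrees, less where a joint would pass 70% of its speed; a pose out of reach is approached as far as the arm can. A call with a gripper value outside its range is refused whole. The fingers move at their own pace and stop on an object; "force" is the grip in N (left out, the last holds). Time passes only in rows, so rows that do not move let the fingers close. It gives the time, the measured TCP pose, the force, the opening and the grip force at its end, in the units of the state.
- bot.observe(): the state, without advancing time (a new reading comes with each control period).
- bot.grab_frame(name): name is "scene" or "side" or "wrist"; returns a dict with "img" (400x640x3 uint8, red, green, blue), "vfov" (degrees; the focal length in pixels is half the picture's height over the tangent of half this angle, whatever the lens; pixels are square), "cx", "cy" (the principal point, pixels), "distortion" ([k1, k2, p1, p2, k3] as OpenCV has them; the pictures are not rectified), "view" (4x4, takes a point from world to camera coordinates). Camera axes: x right, y up, looking along -z (the intrinsics and any distortion apply to the point x, -y, -z); pixel columns grow to the right and rows downward; lengths in m; the calibration is good to about 2 mm. A picture is of the moment at which its call begins. There is no depth.
- bot.job_done(): hands the job in; it is judged then, once.
Trained networks look in the newest picture that a camera, given by its name, has taken for a name from the list of things; names that differ only in an ending like _2 or _b are one class to them, and where a whole thing is asked for, a point or a joint stands for the part that bears it (a point fixed in the world has none). Each returns a list of dicts, best first, with "score" (0 to 1); they miss things now and then, are a little off and sometimes report something else, mostly with a low value. They report only what shows in the picture. A call takes as long as a camera call.
- bot.find_in(camera, query): "position" ([x, y, z] in m, in world coordinates, good to about 4 mm: the middle of the surface that is visible of it).
The state is a dict: "clock": time; "qpos": joint angles; "qd": joint speeds; "joint_efforts": joint torques, N m; "position": TCP position; "tool_rot": TCP orientation; "force": force on the tool from outside, world axes, zero at the start; "moment": the same for the moment, N m; "grip_width": finger opening in m; "finger_force": force on a finger pad.
Only numpy, scipy, OpenCV 4.12 (cv2) and the standard library are available. Lean on these libraries where they do the work, as an engineer would, in place of code of your own. Each camera call takes 0.05 s, during which the arm holds its last target. There are 200 camera calls.

## Working session

There is one attempt and no reset: what is moved stays moved. The work goes in short steps, Python scripts to look and compute and a tool call to move; the robot and the scene stay as the last step left them, time stands still between calls to the robot, and variables do not carry over. Pictures are saved under pics/ and viewed, at most 10 in all, crops included, and the job is handed in when it is done.

Besides the shell and the picture viewer there is one more tool, called after "Call:" in YAML: its name, and indented under it one key for each argument. apply_moves: Moves the arm, as the interface text tells. Its arguments: {"type":"object","properties":{"claw":{"type":"array"},"xyz":{"type":"array"},"twist":{"type":"array"},"force":{"type":"number"}},"required":["claw","xyz","twist"]}

```bash
mkdir -p pics; cat > h.py <<'E'
import numpy as np, cv2
from workcell import bot
def snap(cam,fn=None):
    f=bot.grab_frame(cam)
    if fn: cv2.imwrite('pics/'+fn,cv2.cvtColor(f['img'],cv2.COLOR_RGB2BGR))
    return f
def K(f):
    F=200/np.tan(np.radians(f['vfov'])/2)
    return np.array([[F,0,f['cx']],[0,F,f['cy']],[0,0,1.]])
def proj(f,P):
    P=np.atleast_2d(P); V=np.array(f['view']); c=P@V[:3,:3].T+V[:3,3]; c=c*[1,-1,-1]
    return cv2.projectPoints(c,np.zeros(3),np.zeros(3),K(f),np.array(f['distortion']))[0][:,0]
def onz(f,px,z):
    px=np.array(px,float).reshape(-1,1,2); V=np.array(f['view'])
    u=cv2.undistortPoints(px,K(f),np.array(f['distortion']))[:,0]
    d=np.c_[u[:,0],-u[:,1],-np.ones(len(u))]@V[:3,:3]; o=-V[:3,:3].T@V[:3,3]
    return o+d*((z-o[2])/d[:,2])[:,None]
E
python3 - <<'E'
from h import *
np.set_printoptions(precision=4,suppress=True)
for c in ['scene','side']:
    f=snap(c,c+'0.png'); V=np.array(f['view']); print(c,-V[:3,:3].T@V[:3,3])
    for q in ['cast','plinth_top','lamp','paddle','nose_tip','jar','bottle','burner','tilt_hinge']:
        r=bot.find_in(c,q); print(q,[(np.round(x['position'],3),round(x['score'],2)) for x in r[:2]])
o=bot.observe(); print(o['clock'],o['position'],o['tool_rot'],o['force'])
E
```

```text
scene [ 1.1299 -0.1452  0.8186]
cast [(array([ 0.493, -0.341,  0.038]), 0.78)]
plinth_top [(array([0.49 , 0.024, 0.019]), 0.66)]
lamp [(array([ 0.634, -0.055,  0.114]), 0.64)]
paddle [(array([ 0.621, -0.096,  0.237]), 0.79), (array([ 0.662, -0.344,  0.058]), 0.63)]
nose_tip [(array([ 0.617, -0.167,  0.17 ]), 0.59)]
jar [(array([0.487, 0.308, 0.05 ]), 0.88), (array([0.488, 0.02 , 0.022]), 0.71)]
bottle []
burner [(array([ 0.659, -0.342,  0.056]), 0.94)]
tilt_hinge [(array([ 0.629, -0.102,  0.195]), 0.84)]
side [0.0921 0.4696 0.5692]
cast [(array([ 0.467, -0.323,  0.032]), 0.8), (array([ 0.609, -0.075,  0.163]), 0.69)]
plinth_top [(array([ 0.469, -0.004,  0.024]), 0.82)]
lamp [(array([ 0.613, -0.026,  0.105]), 0.69)]
paddle [(array([ 0.612, -0.087,  0.233]), 0.63)]
nose_tip []
jar [(array([0.46 , 0.317, 0.057]), 0.94), (array([ 0.594, -0.156,  0.168]), 0.44)]
bottle [(array([0.616, 0.277, 0.069]), 0.7)]
burner [(array([ 0.628, -0.324,  0.053]), 0.8), (array([ 0.618, -0.026,  0.104]), 0.21)]
tilt_hinge [(array([ 0.611, -0.084,  0.183]), 0.56)]
1.0 [0.2785 0.5595 0.2313] [-3.1415 -0.      2.6797] [0.1455 0.7203 0.0556]
```

View pics/scene0.png

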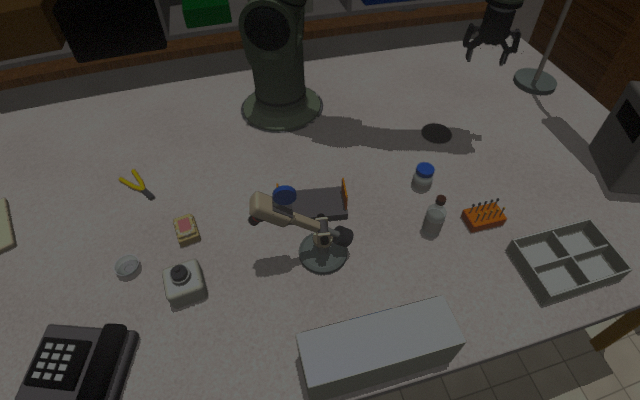

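View pics/side0.png

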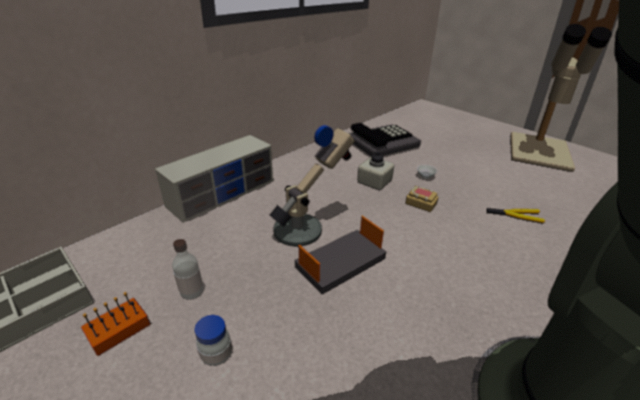

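Scene shows the lamp base at (323,253), plinth about (318,204) between shields (277,187)/(345,193), and the cast at (186,228). Side shows the plinth at (341,258) and the cast at (422,198); the head is raised and swung towards -y. I'll look with the wrist camera from over the plinth.

Call:
apply_moves:
  claw: [0.085,0.085,0.085,0.085,0.085,0.085,0.085,0.085,0.085,0.085,0.085,0.085,0.085,0.085,0.085,0.085,0.085,0.085,0.085,0.085]
  xyz:
    - [-0.0337,-0.0353,-0.0083]
    - [-0.0337,-0.0353,-0.0083]
    - [-0.0337,-0.0353,-0.0083]
    - [-0.0337,-0.0353,-0.0083]
    - [-0.0337,-0.0353,-0.0083]
    - [-0.0337,-0.0353,-0.0083]
    - [-0.0337,-0.0353,-0.0083]
    - [-0.0337,-0.0353,-0.0083]
    - [-0.0337,-0.0353,-0.0083]
    - [-0.0337,-0.0353,-0.0083]
    - [-0.0337,-0.0353,-0.0083]
    - [-0.0337,-0.0353,-0.0083]
    - [0,0,0]
    - [0,0,0]
    - [0,0,0]
    - [0,0,0]
    - [0,0,0]
    - [0,0,0]
    - [0,0,0]
    - [0,0,0]
  twist:
    - [0,0,0]
    - [0,0,0]
    - [0,0,0]
    - [0,0,0]
    - [0,0,0]
    - [0,0,0]
    - [0,0,0]
    - [0,0,0]
    - [0,0,0]
    - [0,0,0]
    - [0,0,0]
    - [0,0,0]
    - [0,0,0.139]
    - [0,0,0.139]
    - [0,0,0.139]
    - [0,0,0.139]
    - [0,0,0.139]
    - [0,0,0.139]
    - [0,0,0.139]
    - [0,0,0.139]

```text
clock: 3.0
position: [0.4518, 0.0001, 0.331]
tool_rot: [3.141, -0.0, 1.562]
force: [-0.0, 0.7, -0.3]
grip_width: 0.085
finger_force: 0.0
```

```bash
python3 - <<'E'
from h import *
np.set_printoptions(precision=4,suppress=True)
f=snap('wrist','w1.png'); V=np.array(f['view']); print(-V[:3,:3].T@V[:3,3], V[:3,:3])
o=bot.observe(); print(o['clock'],o['position'],o['tool_rot'],o['qpos'])
E
```

```text
[0.4516 0.0809 0.4745] [[ 1.     -0.0086  0.0003]
 [ 0.0082  0.9482 -0.3177]
 [ 0.0024  0.3177  0.9482]]
3.05 [0.4517 0.0001 0.331 ] [ 3.1414 -0.0001  1.5525] [-0.4836  0.1347  0.3982  1.9113 -0.0584  1.1065 -0.0806]
```

View pics/w1.png

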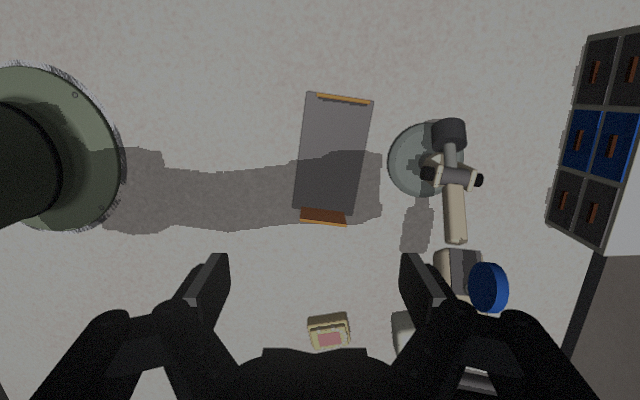

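The wrist picture shows the plinth (corners about (306,92), (374,99), (352,216), (293,209)), lamp base disc centred about (427,160), blue disc (488,287), and the cast at (328,330).

```bash
python3 - <<'E'
import cv2
a=cv2.imread('pics/w1.png')[84:234,285:475]
cv2.imwrite('pics/w1c.png',cv2.resize(cv2.convertScaleAbs(a,alpha=1.5),None,fx=4,fy=4,interpolation=cv2.INTER_CUBIC))
E
```

```text
(no output)
```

View pics/w1c.png

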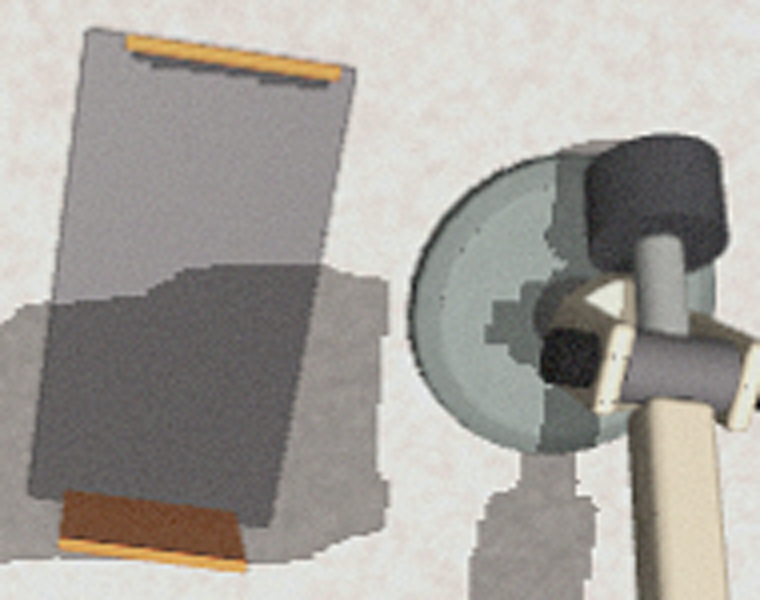

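Plinth top corners in the crop: (88,29), (356,68), (270,528), (29,495); lamp base disc edge: left 410, bottom 453, top 150.

```bash
python3 - <<'E'
from h import *
from scipy.optimize import least_squares as ls
np.set_printoptions(precision=4,suppress=True)
f=snap('wrist')
c=lambda L:np.array(L,float)/4+[285,84]-.375
px=c([[88,29],[356,68],[270,528],[29,495]])
loc=np.array([[-.05,.091],[.05,.091],[.05,-.091],[-.05,-.091]])
def W(p,h): 
    a=p[2]; R=np.array([[np.cos(a),-np.sin(a)],[np.sin(a),np.cos(a)]])
    return np.c_[loc@R.T+p[:2],np.full(4,h)]
for h in [None,.014,.024,.034]:
    if h is None: r=ls(lambda p:(proj(f,W(p,p[3]))-px).ravel(),[.47,.01,0,.02])
    else: r=ls(lambda p:(proj(f,W(p,h))-px).ravel(),[.47,.01,0])
    print(h,r.x,np.abs(r.fun).max(),r.cost)
P=onz(f,c([[410,305],[563,453],[455,195],[450,410]]),.02); 
r=ls(lambda p:np.hypot(*(P[:,:2]-p).T)-.06,[.6,0]); print('lamp',r.x,r.fun)
print(P)
for cam in ['scene','side']:
    for q in ['plinth_top','lamp','cast']: pass
for q in ['plinth_top','cast','paddle','nose_tip','jar','bottle','burner']:
    print(q,[(np.round(x['position'],3),round(x['score'],2)) for x in bot.find_in('wrist',q)[:1]])
# cast from pink blob + yellow base in wrist
b=f['img'].astype(int); m=((b[...,0]-b[...,1]>40)&(b[...,2]>90)).astype(np.uint8); m[:,:290]=0;m[:,370:]=0;m[:300]=0
n,_,st,ce=cv2.connectedComponentsWithStats(m); i=1+st[1:,4].argmax(); print('pink',st[i],ce[i],onz(f,ce[i],.04))
y=((b[...,0]-b[...,2]>35)).astype(np.uint8); y[:,:290]=0;y[:,370:]=0;y[:300]=0; n,l,st,ce=cv2.connectedComponentsWithStats(y); i=1+st[1:,4].argmax(); print('cast',st[i])
print(cv2.minAreaRect(np.argwhere(m)[:,::-1].astype(np.float32)))
# scene & side pink
for cam,(u,v) in {'scene':(186,226),'side':(423,195)}.items():
    g=snap(cam); b=g['img'].astype(int)[v-20:v+20,u-25:u+25]; m=((b[...,0]-b[...,1]>45)&(b[...,2]-b[...,1]>-10)).astype(np.uint8)
    n,l,st,ce=cv2.connectedComponentsWithStats(m); i=1+st[1:,4].argmax(); p=ce[i]+[u-25,v-20]
    R=cv2.minAreaRect(np.argwhere(l==i)[:,::-1].astype(np.float32)); bx=cv2.boxPoints(R)+[u-25,v-20]
    print(cam,st[i],p,onz(g,p,.04)); print(onz(g,bx,.04))
E
```

```text
None [ 0.4765 -0.0099 -0.1559  0.0176] 0.41207124447663546 0.26732004431468315
0.014 [ 0.4767 -0.0104 -0.1559] 0.8941998633679589 0.7891283937745872
0.024 [ 0.4762 -0.0089 -0.1557] 1.0316651988655394 2.0311878593586887
0.034 [ 0.4756 -0.0075 -0.1555] 2.3694157419402586 12.302287013238963
lamp [ 0.6232 -0.0155] [-0.0004  0.0017  0.0015 -0.0008]
[[ 0.5636 -0.0153  0.02  ]
 [ 0.6292 -0.0769  0.02  ]
 [ 0.5782  0.0264  0.02  ]
 [ 0.582  -0.058   0.02  ]]
plinth_top [(array([ 0.474, -0.008,  0.023]), 0.95)]
cast [(array([ 0.476, -0.325,  0.038]), 0.75)]
paddle [(array([ 0.612, -0.089,  0.241]), 0.56)]
nose_tip []
jar []
bottle []
burner [(array([ 0.603, -0.315,  0.035]), 0.63)]
pink [329 333   5   1   5] [331. 333.] [[ 0.476  -0.3301  0.04  ]]
cast [309 320  43  29 482]
((330.87835693359375, 338.27032470703125), (11.014732360839844, 21.04306983947754), 80.53767395019531)Traceback (most recent call last):
  File "<stdin>", line 30, in <module>
ValueError: attempt to get argmax of an empty sequence
```

Call:
apply_moves:
  claw: [0.085,0.085,0.085,0.085,0.085,0.085,0.085,0.085,0.085,0.085,0.085,0.085,0.085,0.085,0.085,0.085,0.085,0.085,0.085]
  xyz:
    - [-0.0412,0.0038,0.0163]
    - [-0.0412,0.0038,0.0163]
    - [-0.0412,0.0038,0.0163]
    - [-0.0412,0.0038,0.0163]
    - [-0.0412,0.0038,0.0163]
    - [-0.0412,0.0038,0.0163]
    - [-0.0412,0.0038,0.0163]
    - [-0.0412,0.0038,0.0163]
    - [0,0,0]
    - [0,0,0]
    - [0,0,0]
    - [0,0,0]
    - [0,0,0]
    - [0,0,0]
    - [0,0,0]
    - [0,0,0]
    - [0,0,0]
    - [0,0,0]
    - [0,0,0]
  twist:
    - [0,0,0]
    - [0,0,0]
    - [0,0,0]
    - [0,0,0]
    - [0,0,0]
    - [0,0,0]
    - [0,0,0]
    - [0,0,0]
    - [0,0,0.14]
    - [0,0,0.14]
    - [0,0,0.14]
    - [0,0,0.14]
    - [0,0,0.14]
    - [0,0,0.14]
    - [0,0,0.14]
    - [0,0,0.14]
    - [0,0,0.14]
    - [0,0,0.14]
    - [0,0,0]

```text
clock: 5.4
position: [0.4813, -0.3294, 0.2002]
tool_rot: [3.141, 0.001, 0.166]
force: [-0.4, 0.2, 0.5]
grip_width: 0.0853
finger_force: 0.0
```

```bash
python3 - <<'E'
from h import *
np.set_printoptions(precision=4,suppress=True)
f=snap('wrist','w2.png')
o=bot.observe(); print(o['clock'],o['position'],o['tool_rot'],o['qpos'],o['force'])
print(bot.find_in('wrist','cast'))
E
```

```text
5.45 [ 0.4812 -0.3295  0.2002] [3.1414 0.0008 0.1715] [-0.054   0.6457  0.8464  1.7742 -0.57    0.9863 -0.379 ] [-0.2713 -0.2078  0.3988]
[{'position': [0.4834, -0.3431, 0.0387], 'score': 0.95}]
```

View pics/w2.png

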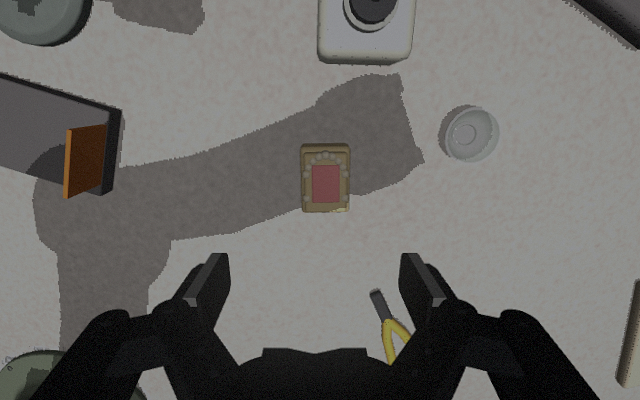

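The cast lies straight in the wrist picture, pink plate at about (326,184), base (301..350, 144..212), clear of the dish.

```bash
python3 - <<'E'
from h import *
np.set_printoptions(precision=4,suppress=True)
f=snap('wrist'); b=f['img'].astype(int)[130:225,290:360]
m=((b[...,0]-b[...,1]>35)&(b[...,2]>b[...,1]-5)).astype(np.uint8)
n,l,st,ce=cv2.connectedComponentsWithStats(m); i=1+st[1:,4].argmax(); print(st[i],ce[i]+[290,130])
R=cv2.minAreaRect(np.argwhere(l==i)[:,::-1].astype(np.float32)); bx=cv2.boxPoints(R)+[290,130]
P=onz(f,bx,.04); print(bx,P, P.mean(0))
e=np.diff(P[[0,1,2]],axis=0); print(np.hypot(e[:,0],e[:,1]),np.arctan2(e[:,1],e[:,0]))
o=bot.observe(); t=o['position']; ps=o['tool_rot'][2]; d=P.mean(0)-t; print(ps,'tool dx,dy',d[0]*np.cos(ps)+d[1]*np.sin(ps), d[0]*np.sin(ps)-d[1]*np.cos(ps))
E
```

```text
[ 22  35  27  37 960] [325.1625 182.9563]
[[312. 165.]
 [338. 165.]
 [338. 201.]
 [312. 201.]] [[ 0.4931 -0.326   0.04  ]
 [ 0.4977 -0.3526  0.04  ]
 [ 0.4589 -0.3603  0.04  ]
 [ 0.4541 -0.3328  0.04  ]] [ 0.476  -0.3429  0.04  ]
[0.0269 0.0396] [-1.3976 -2.9435]
0.17230637773783175 tool dx,dy -0.007423753793471433 0.01227244871562782
```

Call:
apply_moves:
  claw: [0.085,0.085,0.085,0.085,0.085,0.085,0.085,0.085,0.07,0.06,0.045,0.045,0.045,0.045,0.045]
  xyz:
    - [-0.0025,0.004,0.03]
    - [-0.0025,0.004,0.03]
    - [-0.0024,0.0042,0.03]
    - [0,0,0.03]
    - [0,0,0.03]
    - [0,0,0.025]
    - [0,0,0.015]
    - [0,0,0.005]
    - [0,0,0]
    - [0,0,0]
    - [0,0,0]
    - [0,0,0]
    - [0,0,0]
    - [0,0,0]
    - [0,0,0]
  twist:
    - [0,0,0]
    - [0,0,0]
    - [0,0,0]
    - [0,0,0]
    - [0,0,0]
    - [0,0,0]
    - [0,0,0]
    - [0,0,0]
    - [0,0,0]
    - [0,0,0]
    - [0,0,0]
    - [0,0,0]
    - [0,0,0]
    - [0,0,0]
    - [0,0,0]
  force: 30

```text
clock: 7.05
position: [0.4765, -0.3432, 0.0067]
tool_rot: [3.141, -0.001, 0.168]
force: [-1.0, 0.9, 4.3]
grip_width: 0.0535
finger_force: 31.5
```

Call:
apply_moves:
  claw: [0.045,0.045,0.045,0.045,0.045,0.045,0.045,0.045,0.045,0.045,0.045,0.045,0.045,0.045,0.045,0.045,0.045,0.045,0.045,0.045]
  xyz:
    - [0,0,-0.01]
    - [0,0,-0.02]
    - [0,0,-0.03]
    - [0,0,-0.03]
    - [0,0,-0.03]
    - [0.0031,-0.0184,0]
    - [0.0062,-0.0365,0]
    - [0.0062,-0.0365,0]
    - [0.0062,-0.0365,0]
    - [0.0062,-0.0365,0]
    - [0.0062,-0.0365,0]
    - [0.0062,-0.0365,0]
    - [0.0062,-0.0365,0]
    - [0.0062,-0.0365,0]
    - [0.0031,-0.018,0]
    - [0,0,0]
    - [0,0,0]
    - [0,0,0]
    - [0,0,0]
    - [0,0,0]
  twist:
    - [0,0,0]
    - [0,0,0]
    - [0,0,0]
    - [0,0,0]
    - [0,0,0]
    - [0,0,0]
    - [0,0,0]
    - [0,0,0]
    - [0,0,0]
    - [0,0,0]
    - [0,0,0]
    - [0,0,0]
    - [0,0,0]
    - [0,0,0]
    - [0,0,0]
    - [0,0,0.081]
    - [0,0,0.081]
    - [0,0,0.081]
    - [0,0,0.081]
    - [0,0,0]

```text
clock: 9.05
position: [0.4761, -0.0095, 0.1261]
tool_rot: [-3.141, -0.0, -0.157]
force: [-0.0, -0.1, -3.3]
grip_width: 0.0532
finger_force: 33.7
```

```bash
python3 - <<'E'
from h import *
np.set_printoptions(precision=4,suppress=True)
f=snap('wrist','w3.png')
o=bot.observe(); print(o['clock'],o['position'],o['tool_rot'],o['qpos'],o['force'],o['grip_width'])
E
```

```text
9.1 [ 0.4761 -0.0096  0.126 ] [-3.1413 -0.0003 -0.1543] [-0.7522  0.6584  0.9232  2.1078 -0.7832  0.7642 -1.0467] [-0.1639 -0.1097 -2.6021] 0.053149414738155355
```

View pics/w3.png

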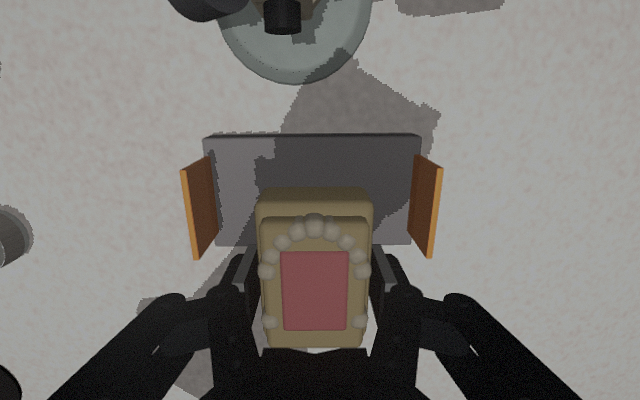

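Wrist picture shows the cast held square over the plinth (pink plate (281..349, 251..331)), plinth between shields at (205,200) and (425,205). Check offsets.

```bash
python3 - <<'E'
from h import *
from scipy.optimize import least_squares as ls
np.set_printoptions(precision=4,suppress=True)
f=snap('wrist'); o=bot.observe(); b=f['img'].astype(int)
m=((b[...,0]-b[...,1]>35)&(b[...,2]>b[...,1]-5)).astype(np.uint8); m[:230]=0
n,l,st,ce=cv2.connectedComponentsWithStats(m); i=1+st[1:,4].argmax()
R=cv2.minAreaRect(np.argwhere(l==i)[:,::-1].astype(np.float32)); bx=cv2.boxPoints(R)
P=onz(f,bx,o['position'][2]-.0067+.04); e=np.diff(P[[0,1,2]],axis=0)
print(bx,P.mean(0),np.hypot(e[:,0],e[:,1]),np.arctan2(e[:,1],e[:,0]))
loc=np.array([[-.05,.091],[.05,.091],[.05,-.091],[-.05,-.091]])
def W(p,h,L=loc):
    a=p[2]; R=np.array([[np.cos(a),-np.sin(a)],[np.sin(a),np.cos(a)]]); return np.c_[L@R.T+p[:2],np.full(len(L),h)]
for h in (.0176,.024): print(proj(f,W([.4765,-.0099,-.1559],h)))
g=b.sum(2)/3
for c in (230,330,400): print(c,g[128:146,c].round())
for c in (235,240,400): print(c,g[236:256,c].round())
E
```

```text
[[280. 251.]
 [348. 251.]
 [348. 329.]
 [280. 329.]] [ 0.4755 -0.0105  0.1593] [0.0282 0.0407] [-1.7249  3.026 ]
[[216.5067 242.05  ]
 [204.4713 134.4814]
 [422.0704 134.8619]
 [409.8478 242.37  ]]
[[214.3789 245.266 ]
 [201.7518 135.4532]
 [424.7469 135.8427]
 [411.9338 245.5925]]
230 [157. 155. 154. 162. 131.  98.  68.  42.  44.  69.  92. 103. 109. 107.
 107. 107. 107. 108.]
330 [110. 111. 112. 110. 114.  72.  43.  41.  46.  61.  65.  69.  69.  69.
  67.  70.  70.  69.]
400 [106. 107. 108. 109. 104.  69.  40.  34.  57.  61.  67.  73.  70.  71.
  71.  71.  67.  71.]
235 [104. 102. 103. 104. 103. 102. 102. 104.  60.  61.  94. 109. 109. 107.
 109. 102. 105. 105. 106.  80.]
240 [ 68.  63.  66.  61.  66.  64.  68.  64.  64.  60.  90. 103. 103. 103.
 104. 103. 106.  83.  23.  20.]
400 [106. 100. 105. 101. 106. 102. 103. 101.  99. 127. 166. 162. 160. 161.
 163. 165. 165. 163. 165. 164.]
```

Call:
apply_moves:
  claw: [0.045,0.045,0.045,0.045,0.045,0.045,0.045,0.045]
  xyz:
    - [-0.001,-0.001,0.02]
    - [0,0,0.025]
    - [0,0,0.025]
    - [0,0,0.015]
    - [0,0,0.008]
    - [0,0,0.003]
    - [0,0,0]
    - [0,0,0]
  twist:
    - [0,0,0]
    - [0,0,0]
    - [0,0,0]
    - [0,0,0]
    - [0,0,0]
    - [0,0,0]
    - [0,0,0]
    - [0,0,0]

```text
clock: 9.95
position: [0.4756, -0.0086, 0.0301]
tool_rot: [-3.141, -0.001, -0.156]
force: [0.4, -0.1, -3.6]
grip_width: 0.0533
finger_force: 33.7
```

Call:
apply_moves:
  claw: [0.045,0.045,0.045,0.045]
  xyz:
    - [0,0,0.002]
    - [0,0,0.002]
    - [0,0,0]
    - [0,0,0]
  twist:
    - [0,0,0]
    - [0,0,0]
    - [0,0,0]
    - [0,0,0]

```text
clock: 10.35
position: [0.4765, -0.0086, 0.0271]
tool_rot: [-3.14, -0.003, -0.156]
force: [-3.6, 1.5, 33.8]
grip_width: 0.0536
finger_force: 40.8
```

Call:
apply_moves:
  claw: [0.045,0.045,0.06,0.07,0.08,0.085,0.085,0.085,0.085,0.085,0.085,0.085,0.085]
  xyz:
    - [0,0,-0.0012]
    - [0,0,0]
    - [0,0,0]
    - [0,0,0]
    - [0,0,0]
    - [0,0,0]
    - [0,0,-0.01]
    - [0,0,-0.03]
    - [0,0,-0.04]
    - [0,0,-0.04]
    - [0,0,-0.03]
    - [0,0,0]
    - [0,0,0]
  twist:
    - [0,0,0]
    - [0,0,0]
    - [0,0,0]
    - [0,0,0]
    - [0,0,0]
    - [0,0,0]
    - [0,0,0]
    - [0,0,0]
    - [0,0,0]
    - [0,0,0]
    - [0,0,0]
    - [0,0,0]
    - [0,0,0]

```text
clock: 11.65
position: [0.4753, -0.0082, 0.1773]
tool_rot: [-3.141, -0.001, -0.156]
force: [0.1, 0.2, -0.7]
grip_width: 0.0848
finger_force: 0.0
```

```bash
python3 - <<'E'
from h import *
np.set_printoptions(precision=4,suppress=True)
f=snap('wrist','w4.png'); o=bot.observe(); b=f['img'].astype(int); print(o['clock'],o['position'],o['tool_rot'],o['qpos'])
m=((b[...,0]-b[...,1]>35)&(b[...,2]>b[...,1]-5)).astype(np.uint8); m[:100]=0
n,l,st,ce=cv2.connectedComponentsWithStats(m); i=1+st[1:,4].argmax()
R=cv2.minAreaRect(np.argwhere(l==i)[:,::-1].astype(np.float32)); bx=cv2.boxPoints(R)
P=onz(f,bx,.061); e=np.diff(P[[0,1,2]],axis=0)
print(bx,P.mean(0),np.hypot(e[:,0],e[:,1]),np.arctan2(e[:,1],e[:,0]))
loc=np.array([[-.05,.091],[.05,.091],[.05,-.091],[-.05,-.091]])
a=-.156;R=np.array([[np.cos(a),-np.sin(a)],[np.sin(a),np.cos(a)]])
print(proj(f,np.c_[loc@R.T+[.4765,-.0095],np.full(4,.021)]))
for cam in ['scene','side','wrist']:
  if cam!='wrist': snap(cam)
  for q in ['paddle','nose_tip','lamp']: print(cam,q,[(np.round(x['position'],3),round(x['score'],2)) for x in bot.find_in(cam,q)[:2]])
E
```

```text
11.7 [ 0.475  -0.0083  0.1767] [-3.1413  0.0003 -0.156 ] [-0.8332  0.5918  1.0313  2.0714 -0.6813  0.864  -1.1295]
[[299. 170.]
 [330. 170.]
 [330. 211.]
 [299. 211.]] [ 0.4737 -0.0094  0.061 ] [0.0276 0.0392] [-1.7262  3.0027]
[[230.7551 221.0756]
 [222.0394 127.6824]
 [406.4026 127.7703]
 [397.5908 221.1755]]
scene paddle [(array([ 0.622, -0.095,  0.24 ]), 0.89)]
scene nose_tip [(array([ 0.622, -0.166,  0.172]), 0.53), (array([0.497, 0.04 , 0.018]), 0.43)]
scene lamp [(array([ 0.63 , -0.052,  0.12 ]), 0.7)]
side paddle [(array([ 0.612, -0.084,  0.233]), 0.84)]
side nose_tip []
side lamp [(array([ 0.618, -0.01 ,  0.07 ]), 0.94)]
wrist paddle []
wrist nose_tip []
wrist lamp [(array([ 0.605, -0.01 ,  0.017]), 0.84)]
```

View pics/w4.png

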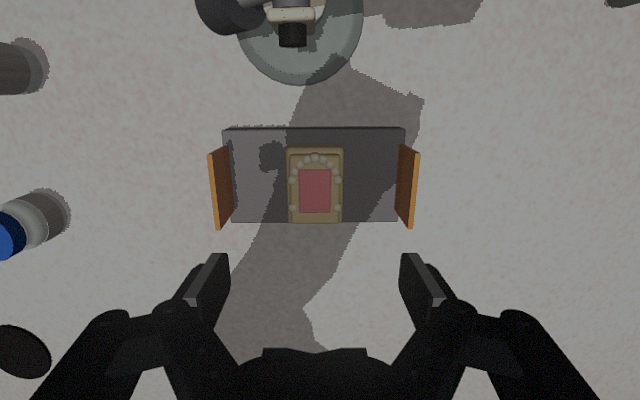

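Cast stands square between the shields, pink plate centre (314,190), plinth (222..405, 128..222). Now refine the lamp axis from the base rim (near-side silhouette is its bottom rim).

```bash
python3 - <<'E'
from h import *
from scipy.optimize import least_squares as ls
np.set_printoptions(precision=4,suppress=True)
f=snap('wrist'); b=f['img'].astype(int)
# current view rim: for columns find bench->base edge going up from row 120
lab=cv2.cvtColor(f['img'],cv2.COLOR_RGB2LAB).astype(int)
P=[]
for c in range(255,350,8):
    a=lab[20:110,c,1]; k=np.where(a<126)[0]; 
    if len(k): P.append((c,k.max()+20))
print(P)
for z in (0,.02):
    Q=onz(f,P,z)[:,:2]; r=ls(lambda p:np.hypot(*(Q-p).T)-.06,[.62,-.01],loss='soft_l1',f_scale=.001); print(z,r.x,r.fun)
r=bot.find_in('wrist','lamp'); print(r)
E
cat >> h.py <<'E'
def rows(d,yaw):  # world shift -> tool shift, tool pointing down
    return [d[0]*np.cos(yaw)+d[1]*np.sin(yaw), d[0]*np.sin(yaw)-d[1]*np.cos(yaw), -d[2]]
E
```

```text
[(255, np.int64(65)), (263, np.int64(73)), (271, np.int64(76)), (279, np.int64(80)), (287, np.int64(79)), (295, np.int64(83)), (303, np.int64(83)), (311, np.int64(82)), (319, np.int64(78)), (327, np.int64(73)), (335, np.int64(70)), (343, np.int64(58))]
0 [ 0.6295 -0.0164] [-0.0003  0.0008 -0.0006  0.0001 -0.0027  0.0003  0.0006  0.001  -0.0001
 -0.0008  0.0014 -0.0011]
0.02 [ 0.6289 -0.0175] [-0.0009  0.0005 -0.0005  0.0003 -0.0022  0.0006  0.0009  0.0012 -0.0001
 -0.001   0.0008 -0.0022]
[{'position': [0.6071, -0.0084, 0.0155], 'score': 0.83}]
```

Call:
apply_moves:
  claw: [0.085,0.085,0.085,0.085,0.085,0.085,0.085,0.085,0.085,0.085,0.085,0.07,0.06,0.06,0.06,0.06,0.06]
  xyz:
    - [0,0,-0.015]
    - [0,0,-0.015]
    - [0,0,-0.015]
    - [0,0,-0.015]
    - [0,0,-0.015]
    - [0,0,-0.015]
    - [0,0,-0.015]
    - [0,0,-0.015]
    - [0,0,-0.015]
    - [0,0,-0.015]
    - [0,0,-0.015]
    - [-0.015,0.0384,0]
    - [-0.015,0.0384,0]
    - [-0.015,0.0384,0]
    - [-0.015,0.0384,0]
    - [0,0,0]
    - [0,0,0]
  twist:
    - [0,0,-0.1424]
    - [0,0,-0.1424]
    - [0,0,-0.1424]
    - [0,0,-0.1424]
    - [0,0,-0.1424]
    - [0,0,-0.1424]
    - [0,0,-0.1424]
    - [0,0,-0.1424]
    - [0,0,-0.1424]
    - [0,0,-0.1424]
    - [0,0,-0.1424]
    - [0,0,0]
    - [0,0,0]
    - [0,0,0]
    - [0,0,0]
    - [0,0,0]
    - [0,0,0]

```text
clock: 14.05
position: [0.6172, -0.0933, 0.3409]
tool_rot: [-3.14, 0.001, 1.409]
force: [0.1, 0.2, -0.5]
grip_width: 0.0597
finger_force: 0.0
```

```bash
python3 - <<'E'
from h import *
np.set_printoptions(precision=4,suppress=True)
f=snap('wrist','w5.png'); o=bot.observe(); b=f['img'].astype(int); print(o['clock'],o['position'],o['tool_rot'],o['qpos'],o['force'])
print([(np.round(x['position'],3),round(x['score'],2)) for x in bot.find_in('wrist','paddle')])
m=(b[...,2]-b[...,0]>50).astype(np.uint8); n,l,st,ce=cv2.connectedComponentsWithStats(m)
for i in range(1,n):
  if st[i,4]>150: print(st[i],ce[i],onz(f,ce[i],.237),cv2.minAreaRect(np.argwhere(l==i)[:,::-1].astype(np.float32)))
E
```

```text
14.1 [ 0.6168 -0.0925  0.3414] [-3.1408  0.0002  1.4095] [-0.4271  0.5301  0.7684  1.485  -0.3753  1.2791  0.2198] [-0.4351  0.3932 -0.4142]
[]
[502   0   4  76 227] [503.9075  36.8899] [[0.7785 0.0066 0.237 ]] ((503.5, 37.5), (75.0, 3.0), 90.0)
[307 179  14  34 364] [313.5549 196.3929] [[ 0.6155 -0.0961  0.237 ]] ((313.5, 195.5), (33.0, 13.0), 90.0)
```

View pics/w5.png

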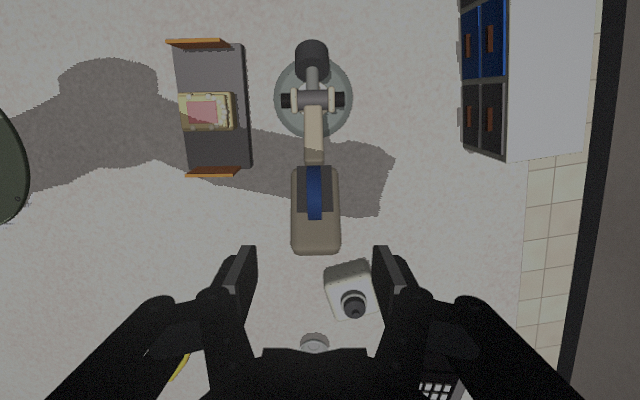

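Wrist picture: blue disc edge-on at columns 307..320, rows about 166..219, in line with the arm and the base centre (313,97). Fit the tilt to those rows.

```bash
python3 - <<'E'
from h import *
np.set_printoptions(precision=4,suppress=True)
f=snap('wrist'); b=f['img'].astype(int)
print((b[155:228,313,2]-b[155:228,313,0]))
L=np.array([.629,-.0165]); 
base=np.array([.6155,-.0955])-L; az=np.arctan2(base[1],base[0]); print(az,np.hypot(*base))
u=np.array([np.cos(az),np.sin(az)]); th=np.linspace(0,2*np.pi,73)
for t in (.6,.65,.7,.75,.8):
    r=.14*np.cos(t)-.052*np.sin(t); z=.105+.14*np.sin(t)+.052*np.cos(t)
    P=np.c_[L+u*(r+.024*np.cos(th))[:,None], z+.024*np.sin(th)]
    q=proj(f,P); print(t,r,z,L+u*r,q[:,1].min(),q[:,1].max(),q[:,0].mean())
E
```

```text
[-18 -17 -16 -18 -20 -18 -19 -17 -15 -15 -15 -11  22  30  30  36  32  36
  41  38  41  45  49  47  46  51  48  52  54  51  51  50  52  56  55  52
  56  56  59  56  57  58  54  56  56  59  55  58  56  56  53  50  54  53
  51  52  48  49  50  45  46  49  45  46  44  40  -6 -18 -18 -19 -18 -16
 -16]
-1.7400475452955233 0.08014518076590756
0.6 0.08618557747081314 0.22696739825060824 [ 0.6145 -0.1015] 173.20211146870227 225.9047651274119 314.0045397980484
0.65 0.07998203869859377 0.23112245432759643 [ 0.6155 -0.0953] 167.579051935485 221.4309696946471 314.0633774248958
0.7 0.07357858648346847 0.23496226995207015 [ 0.6166 -0.089 ] 161.38007584262067 216.39855769510928 314.12697910673967
0.75 0.06699122612112157 0.23847724758470545 [ 0.6177 -0.0825] 154.59014370320148 210.84242876009426 314.1953116024534
0.8 0.06023642258182798 0.2416586016119858 [ 0.6189 -0.0759] 147.24036494593307 204.71856674061948 314.2682878097336
```

Call:
apply_moves:
  claw: [0.06,0.06,0.06,0.06,0.06,0.06,0.04,0.02,0.01,0.005,0.005,0.005,0.005,0.005]
  xyz:
    - [-0.0025,-0.001,0.03]
    - [0,0,0.03]
    - [0,0,0.03]
    - [0,0,0.02]
    - [0,0,0.012]
    - [0,0,0.007]
    - [0,0,0]
    - [0,0,0]
    - [0,0,0]
    - [0,0,0]
    - [0,0,0]
    - [0,0,0]
    - [0,0,0]
    - [0,0,0]
  twist:
    - [0,0,0]
    - [0,0,0]
    - [0,0,0]
    - [0,0,0]
    - [0,0,0]
    - [0,0,0]
    - [0,0,0]
    - [0,0,0]
    - [0,0,0]
    - [0,0,0]
    - [0,0,0]
    - [0,0,0]
    - [0,0,0]
    - [0,0,0]
  force: 30

```text
clock: 15.6
position: [0.616, -0.0952, 0.213]
tool_rot: [3.141, 0.001, 1.41]
force: [0.7, -5.4, 4.3]
grip_width: 0.0115
finger_force: 32.2
```

```bash
python3 - <<'E'
from h import *
np.set_printoptions(precision=4,suppress=True)
o=bot.observe(); p=o['position']; print(o['clock'],p,o['tool_rot'],o['force'],o['grip_width'])
# swing rows: centre lamp axis, n rows; chord of rotated step in current tool frame
L=np.array([.629,-.0165]); d=np.array(p[:2])-L; R=np.hypot(*d); az=np.arctan2(d[1],d[0]); yaw=o['tool_rot'][2]
tgt=np.arctan2(-.0095+.0165,.4753-.629)-2*np.pi; print(R,az,yaw-az-np.pi,'turn',tgt-az)
for n in (15,16,18,20,24):
    a=(tgt-az)/n; v=np.array([np.cos(a)-1,np.sin(a)])*R; print(n,a,'tool x,y',-v[0],v[1])
E
```

```text
15.6 [ 0.616  -0.0952  0.213 ] [3.141  0.0005 1.4098] [ 0.6645 -5.4488  4.3463] 0.011507702111585055
0.07977886037509714 -1.733945606233496 0.0021845954148593805 turn -1.4531588641404098
15 -0.09687725760936065 tool x,y 0.000374077697933038 -0.007716673554167266
16 -0.09082242900877562 tool x,y 0.00032881037059359413 -0.007235752692784033
18 -0.08073104800780055 tool x,y 0.00025983827480162 -0.00643363714876407
20 -0.07265794320702049 tool x,y 0.00021049072493828987 -0.005791469067941676
24 -0.06054828600585041 tool x,y 0.0001461937665596031 -0.004827522300596407
```

Call:
apply_moves:
  claw: [0.005,0.005,0.005,0.005,0.005,0.005,0.005,0.005,0.005,0.005]
  xyz:
    - [0.0002,-0.0058,0]
    - [0.0002,-0.0058,0]
    - [0.0002,-0.0058,0]
    - [0.0002,-0.0058,0]
    - [0.0002,-0.0058,0]
    - [0.0002,-0.0058,0]
    - [0.0002,-0.0058,0]
    - [0.0002,-0.0058,0]
    - [0.0002,-0.0058,0]
    - [0.0002,-0.0058,0]
  twist:
    - [0,0,0.0727]
    - [0,0,0.0727]
    - [0,0,0.0727]
    - [0,0,0.0727]
    - [0,0,0.0727]
    - [0,0,0.0727]
    - [0,0,0.0727]
    - [0,0,0.0727]
    - [0,0,0.0727]
    - [0,0,0.0727]

```text
clock: 16.6
position: [0.5662, -0.0672, 0.2129]
tool_rot: [3.141, 0.001, 0.679]
force: [-2.6, -7.5, 5.3]
grip_width: 0.012
finger_force: 30.0
```

Call:
apply_moves:
  claw: [0.005,0.005,0.005,0.005,0.005,0.005,0.005,0.005,0.005,0.005,0.005]
  xyz:
    - [0.0002,-0.0058,0]
    - [0.0002,-0.0058,0]
    - [0.0002,-0.0058,0]
    - [0.0002,-0.0058,0]
    - [0.0002,-0.0058,0]
    - [0.0002,-0.0058,0]
    - [0.0002,-0.0058,0]
    - [0.0002,-0.0058,0]
    - [0.0002,-0.0058,0]
    - [0.0002,-0.0058,0]
    - [0,0,0]
  twist:
    - [0,0,0.0727]
    - [0,0,0.0727]
    - [0,0,0.0727]
    - [0,0,0.0727]
    - [0,0,0.0727]
    - [0,0,0.0727]
    - [0,0,0.0727]
    - [0,0,0.0727]
    - [0,0,0.0727]
    - [0,0,0.0727]
    - [0,0,0]

```text
clock: 17.7
position: [0.5479, -0.0122, 0.2124]
tool_rot: [3.141, 0.002, -0.047]
force: [-5.5, -2.5, 5.6]
grip_width: 0.0118
finger_force: 29.5
```

```bash
python3 - <<'E'
from h import *
np.set_printoptions(precision=4,suppress=True)
o=bot.observe(); p=np.array(o['position']); print(o['clock'],p,o['tool_rot'],o['force'],o['grip_width'],o['qpos'])
L=np.array([.629,-.0165]); d=p[:2]-L; print(np.hypot(*d),np.arctan2(d[1],d[0]))
f=snap('scene','s6.png'); g=snap('side','d6.png')
a=f['img'][150:290,220:380]; b=g['img'][120:290,240:410]
im=np.hstack([cv2.resize(a,None,fx=2.5,fy=2.5,interpolation=cv2.INTER_CUBIC)[:350],cv2.resize(b,(350,350),interpolation=cv2.INTER_CUBIC)])
cv2.imwrite('pics/m6.png',cv2.cvtColor(cv2.convertScaleAbs(im,alpha=1.4),cv2.COLOR_RGB2BGR))
for q in ['paddle','nose_tip']:
  for c in ['scene','side']: print(q,c,[(np.round(x['position'],3),round(x['score'],2)) for x in bot.find_in(c,q)[:2]])
E
```

```text
17.7 [ 0.5479 -0.0122  0.2124] [ 3.1412  0.002  -0.047 ] [-5.5415 -2.5499  5.6286] 0.011816111622225555 [-0.8022  0.7161  1.1334  1.8576 -0.7432  1.0714 -0.9881]
0.08123856685016276 3.0888822133955296
paddle scene []
paddle side [(array([ 0.532, -0.008,  0.23 ]), 0.52)]
nose_tip scene []
nose_tip side [(array([0.475, 0.003, 0.178]), 0.57), (array([ 0.531, -0.003,  0.184]), 0.43)]
```

View pics/m6.png

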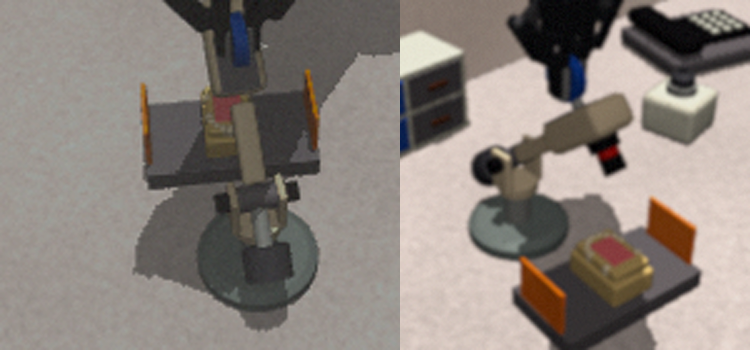

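Crops show the head now over the cast, red band visible above the black nose (side crop (607,153)), cast standing square between the shields. Now the tilt path.

```bash
cat >> h.py <<'E'
def disc(t,d): e=.052-d; return np.array([.14*np.cos(t)-e*np.sin(t), .105+.14*np.sin(t)+e*np.cos(t)])
def state():
    o=bot.observe(); p=np.array(o['position']); r=np.hypot(p[0]-.629,p[1]+.0165); z=p[2]+.019-.105
    e=np.sqrt(max(r*r+z*z-.14**2,0)); t=np.arctan2(z,r)-np.arctan2(e,.14)
    return o,r,z+.105,t,.052-e
def red(fn=None):
    g=snap('side',fn); h=cv2.cvtColor(g['img'],cv2.COLOR_RGB2HSV).astype(int)
    m=((h[...,0]<6)|(h[...,0]>174))&(h[...,1]>170)&(h[...,2]>60); m[:150]=0; m[300:]=0; m[:,:290]=0; m[:,390:]=0
    k=np.argwhere(m); return m.sum(), (k.min(0),k.max(0)) if len(k) else None, g
E
python3 - <<'E'
from h import *
np.set_printoptions(precision=4,suppress=True)
o,r,z,t,d=state(); print(r,z,t,d)
n,k,g=red(); print('red',n,k)
T=np.r_[np.linspace(t,.09,14)]; D=np.interp(np.arange(14),[0,3,13],[d,.006,.01])
q=np.array([disc(a,b) for a,b in zip(T,D)]); dq=np.diff(q,axis=0); print(np.c_[-dq[:,0],0*dq[:,0],-dq[:,1]].round(4).tolist(), q[-1])
E
```

```text
0.08115835678053455 0.23145636999172364 0.6285442446225598 -0.0025700685980899612
red 26 (array([191, 337]), array([196, 345]))
[[-0.0068, 0.0, 0.0058], [-0.0064, 0.0, 0.0062], [-0.006, 0.0, 0.0065], [-0.0046, 0.0, 0.0046], [-0.0044, 0.0, 0.0048], [-0.0041, 0.0, 0.005], [-0.0039, 0.0, 0.0052], [-0.0037, 0.0, 0.0053], [-0.0034, 0.0, 0.0055], [-0.0032, 0.0, 0.0056], [-0.0029, 0.0, 0.0057], [-0.0027, 0.0, 0.0059], [-0.0024, 0.0, 0.006]] [0.1357 0.1594]
```

Call:
apply_moves:
  claw: [0.005,0.005,0.005,0.005,0.005,0.005,0.005,0.005,0.005,0.005]
  xyz:
    - [-0.0068,0,0.0058]
    - [-0.0064,0,0.0062]
    - [-0.006,0,0.0065]
    - [-0.0046,0,0.0046]
    - [-0.0044,0,0.0048]
    - [-0.0041,0,0.005]
    - [-0.0039,0,0.0052]
    - [-0.0037,0,0.0053]
    - [-0.0034,0,0.0055]
    - [0,0,0]
  twist:
    - [0,0,0]
    - [0,0,0]
    - [0,0,0]
    - [0,0,0]
    - [0,0,0]
    - [0,0,0]
    - [0,0,0]
    - [0,0,0]
    - [0,0,0]
    - [0,0,0]

```text
clock: 19.05
position: [0.5048, -0.0102, 0.1632]
tool_rot: [-3.141, 0.001, -0.044]
force: [-3.7, 0.7, 6.1]
grip_width: 0.0116
finger_force: 30.3
```

```bash
python3 - <<'E'
from h import *
np.set_printoptions(precision=4,suppress=True)
o,r,z,t,d=state(); print(o['clock'],o['position'],o['tool_rot'],o['force'],o['grip_width'],r,z,t,d)
n,k,g=red(); print('red',n,k)
# expected barrel/tip pixels from geometry
u=np.array([np.cos(3.0946),np.sin(3.0946)])
for tt in (t-.03,t,t+.03):
  for e in (.053,.045,.039): 
    rr=.152*np.cos(tt)+e*np.sin(tt); zz=.105+.152*np.sin(tt)-e*np.cos(tt); print(tt,e,proj(g,np.r_[np.array([.629,-.0165])+u*rr,zz]))
for q in ['nose_tip','paddle']: print(q,[(np.round(x['position'],3),round(x['score'],2)) for x in bot.find_in('side',q)[:2]])
E
```

```text
19.05 [ 0.5048 -0.0102  0.1632] [-3.1409  0.0007 -0.0442] [-3.6811  0.6829  6.0824] 0.011582111877613478 0.12439599306663754 0.18223807142468348 0.2583298669936216 0.00910381405719804
red 6 (array([223, 344]), array([224, 348]))
0.2283298669936216 0.053 [[345.9228 233.1876]]
0.2283298669936216 0.045 [[345.5047 229.8293]]
0.2283298669936216 0.039 [[345.1885 227.2912]]
0.2583298669936216 0.053 [[346.2121 231.4667]]
0.2583298669936216 0.045 [[345.7099 228.0583]]
0.2583298669936216 0.039 [[345.3304 225.4833]]
0.2883298669936216 0.053 [[346.453  229.6959]]
0.2883298669936216 0.045 [[345.8664 226.2411]]
0.2883298669936216 0.039 [[345.4232 223.6321]]
nose_tip [(array([0.46 , 0.002, 0.115]), 0.42)]
paddle [(array([ 0.487, -0.005,  0.189]), 0.59), (array([ 0.523, -0.005,  0.135]), 0.21)]
```

```bash
cat > step.py <<'E'
from h import *
import sys
np.set_printoptions(precision=4,suppress=True)
o,r,z,t,d=state(); F=np.array(o['force']); fr=-(F[0]*.999-F[1]*.046); fz=F[2]
fn=-np.sin(t)*fr+np.cos(t)*fz; fa=np.cos(t)*fr+np.sin(t)*fz; e=.052-d
print(o['clock'],o['position'],'t',t,'d',d,'Fn',fn,'Fa',fa,'tau',.14*fn-e*fa,'tipz free',.105+.152*np.sin(t)-.053*np.cos(t))
if len(sys.argv)>1:
    T=np.linspace(t,float(sys.argv[1]),int(sys.argv[2])+1); D=np.linspace(d,float(sys.argv[3]),len(T)); q=np.array([disc(a,b) for a,b in zip(T,D)]); dq=np.diff(q,axis=0)
    print(np.c_[-dq[:,0],0*dq[:,0],-dq[:,1]].round(4).tolist())
E
python3 step.py 0.11 6 0.0095
```

```text
19.2 [ 0.5048 -0.0102  0.1635] t 0.2582264461031773 d 0.00880303638808868 Fn 4.0287450400517 Fa 5.867255650561588 tau 0.31057667676814815 tipz free 0.09257290954714506
[[-0.0019, 0.0, 0.0032], [-0.0018, 0.0, 0.0033], [-0.0017, 0.0, 0.0033], [-0.0017, 0.0, 0.0033], [-0.0016, 0.0, 0.0034], [-0.0015, 0.0, 0.0034]]
```

Call:
apply_moves:
  claw: [0.005,0.005,0.005,0.005,0.005,0.005]
  xyz:
    - [-0.0019,0,0.0032]
    - [-0.0018,0,0.0033]
    - [-0.0017,0,0.0033]
    - [-0.0017,0,0.0033]
    - [-0.0016,0,0.0034]
    - [-0.0015,0,0.0034]
  twist:
    - [0,0,0]
    - [0,0,0]
    - [0,0,0]
    - [0,0,0]
    - [0,0,0]
    - [0,0,0]

```text
clock: 19.8
position: [0.4951, -0.0097, 0.1437]
tool_rot: [-3.141, -0.0, -0.044]
force: [-1.2, 0.8, 8.2]
grip_width: 0.012
finger_force: 32.0
```

```bash
python3 step.py 0.085 2 0.010
```

```text
19.8 [ 0.4951 -0.0097  0.1437] t 0.11860203805186681 d 0.0105298139524398 Fn 7.97919673347163 Fa 2.228018871906957 tau 1.0246911855505716 tipz free 0.07035759967881065
[[-0.0009, 0.0, 0.002], [-0.0009, 0.0, 0.002]]
```

```bash
for i in 1 2 3 4; do python3 -c "
from h import *
n,k,g=red('d7_$i.png'); print(n,k)"; python3 step.py; done
```

```text
0 None
19.85 [ 0.4948 -0.0097  0.1433] t 0.11400576430697701 d 0.010311286706893519 Fn 4.42371128006447 Fa -0.6591015666183921 tau 0.6467966754508174 tipz free 0.06963541835645723
0 None
19.9 [ 0.4949 -0.0097  0.1435] t 0.11507197496278576 d 0.010286081485601964 Fn 3.8351629636626727 Fa 1.1376961609862293 tau 0.4894650499592512 tipz free 0.06980287881146785
0 None
19.95 [ 0.4949 -0.0098  0.1437] t 0.11521069370485665 d 0.010164204934880731 Fn 4.041038988066113 Fa 2.614945371676505 tau 0.4563471396533154 tipz free 0.06982466910606042
0 None
20.0 [ 0.4949 -0.0098  0.1437] t 0.11550187858765992 d 0.010117063292012687 Fn 4.148612387882926 Fa 2.5485954673394327 tau 0.4740630716507689 tipz free 0.06987041137291738
```

```bash
python3 step.py 0.075 3 0.0105; python3 - <<'E'
import cv2
a=cv2.imread('pics/d7_4.png'); print(cv2.cvtColor(a,cv2.COLOR_BGR2RGB)[228:256:1,346].tolist())
E
```

```text
20.0 [ 0.4949 -0.0098  0.1437] t 0.11550187858765992 d 0.010117063292012687 Fn 4.148612387882926 Fa 2.5485954673394327 tau 0.4740630716507689 tipz free 0.06987041137291738
[[-0.0008, 0.0, 0.0019], [-0.0008, 0.0, 0.002], [-0.0007, 0.0, 0.002]]
[[74, 66, 53], [74, 67, 54], [59, 54, 43], [44, 34, 28], [44, 14, 11], [53, 2, 2], [44, 4, 5], [20, 2, 1], [8, 5, 5], [5, 6, 6], [2, 3, 3], [13, 7, 8], [45, 21, 21], [82, 37, 37], [98, 44, 44], [99, 44, 45], [98, 43, 45], [100, 44, 46], [97, 44, 44], [99, 52, 46], [92, 62, 43], [91, 72, 46], [89, 73, 44], [91, 76, 47], [92, 76, 46], [88, 74, 45], [82, 68, 41], [76, 63, 37]]
```

Call:
apply_moves:
  claw: [0.005,0.005,0.005,0.005,0.005]
  xyz:
    - [-0.0009,0,0.002]
    - [-0.0009,0,0.002]
    - [-0.0008,0,0.002]
    - [0,0,0]
    - [0,0,0]
  twist:
    - [0,0,0]
    - [0,0,0]
    - [0,0,0]
    - [0,0,0]
    - [0,0,0]

```text
clock: 20.5
position: [0.4927, -0.0099, 0.1379]
tool_rot: [-3.141, -0.0, -0.044]
force: [-1.0, 1.0, 4.7]
grip_width: 0.0116
finger_force: 30.1
```

```bash
python3 step.py 0.055 2 0.011
```

```text
20.5 [ 0.4927 -0.0099  0.1379] t 0.07483258478807686 d 0.010463553288591061 Fn 4.577095462244621 Fa 1.3918568289513171 tau 0.5829805777086 tipz free 0.06351226829916164
[[-0.0005, 0.0, 0.0016], [-0.0005, 0.0, 0.0016]]
```

Call:
apply_moves:
  claw: [0.005,0.005,0.005,0.005,0.005,0.005,0.005]
  xyz:
    - [-0.0005,0,0.0019]
    - [-0.0005,0,0.0019]
    - [-0.0005,0,0.0019]
    - [-0.0005,0,0.0019]
    - [0,0,0]
    - [0,0,0]
    - [0,0,0]
  twist:
    - [0,0,0]
    - [0,0,0]
    - [0,0,0]
    - [0,0,0]
    - [0,0,0]
    - [0,0,0]
    - [0,0,0]

```text
clock: 21.2
position: [0.4903, -0.0098, 0.1302]
tool_rot: [-3.141, 0.001, -0.044]
force: [-3.4, 1.0, 5.1]
grip_width: 0.0118
finger_force: 30.8
```

```bash
cat > prof.py <<'E'
from h import *
import sys
np.set_printoptions(precision=4,suppress=True,linewidth=160)
g=snap('side',sys.argv[1]); i=g['img'].astype(int); 
for c in (343,346,349): print(c,[tuple(v) for v in i[230:252,c,:2].tolist()])
E
python3 step.py; python3 prof.py d8.png;  python3 step.py 0.012 3 0.0145
```

```text
21.2 [ 0.4903 -0.0098  0.1302] t 0.026024379124887642 d 0.011433868851178391 Fn 5.035989702040039 Fa 3.6068943862131575 tau 0.5587208075745342 tipz free 0.055973205727021115
343 [(67, 59), (66, 59), (64, 57), (67, 58), (65, 58), (56, 49), (41, 37), (31, 21), (30, 4), (25, 5), (13, 8), (5, 6), (2, 6), (14, 5), (47, 22), (84, 36), (99, 43), (100, 49), (94, 51), (93, 65), (92, 73), (90, 75)]
346 [(75, 64), (73, 65), (74, 65), (75, 65), (75, 66), (73, 66), (69, 61), (57, 47), (37, 26), (19, 9), (9, 3), (0, 0), (4, 5), (26, 12), (60, 28), (87, 38), (100, 44), (100, 52), (95, 62), (91, 72), (91, 75), (92, 75)]
349 [(76, 68), (74, 65), (75, 66), (73, 65), (72, 64), (71, 63), (65, 56), (56, 49), (52, 43), (53, 43), (57, 40), (63, 34), (76, 35), (91, 39), (98, 42), (101, 47), (100, 60), (94, 70), (91, 75), (89, 74), (90, 75), (93, 76)]
21.25 [ 0.4903 -0.0098  0.1302] t 0.02609798845529232 d 0.011423749935767849 Fn 4.883422748309143 Fa 4.342488862864652 tau 0.5074772707625408 tipz free 0.05598449220672722
[[-0.0002, 0.0, 0.0017], [-0.0002, 0.0, 0.0017], [-0.0002, 0.0, 0.0017]]
```

Call:
apply_moves:
  claw: [0.005,0.005,0.005,0.005,0.005,0.005,0.005]
  xyz:
    - [-0.0002,0,0.0017]
    - [-0.0002,0,0.0017]
    - [-0.0002,0,0.0017]
    - [0,0,0]
    - [0,0,0]
    - [0,0,0]
    - [0,0,0]
  twist:
    - [0,0,0]
    - [0,0,0]
    - [0,0,0]
    - [0,0,0]
    - [0,0,0]
    - [0,0,0]
    - [0,0,0]

```text
clock: 21.95
position: [0.4891, -0.0098, 0.125]
tool_rot: [-3.141, 0.002, -0.044]
force: [-7.3, 1.7, 7.2]
grip_width: 0.0121
finger_force: 31.9
```

```bash
python3 step.py; python3 prof.py d9.png;  python3 step.py 0.0 2 0.0145
```

```text
21.95 [ 0.4891 -0.0098  0.125 ] t -0.002482928651608318 d 0.012676726087148482 Fn 7.201507689929261 Fa 7.398968447754445 tau 0.7172594136465029 tipz free 0.051622758603420436
343 [(70, 62), (67, 57), (67, 60), (66, 59), (66, 58), (66, 58), (67, 59), (63, 55), (51, 45), (33, 27), (15, 12), (1, 3), (6, 5), (21, 9), (54, 23), (85, 38), (98, 42), (99, 45), (97, 55), (92, 66), (93, 74), (89, 73)]
346 [(88, 79), (80, 69), (77, 68), (73, 65), (75, 66), (74, 67), (74, 65), (74, 66), (71, 63), (62, 55), (37, 33), (13, 13), (11, 7), (38, 18), (73, 32), (93, 41), (101, 46), (99, 52), (95, 63), (93, 73), (87, 73), (91, 76)]
349 [(88, 77), (79, 70), (77, 67), (74, 66), (72, 65), (73, 64), (73, 66), (70, 61), (69, 61), (70, 57), (74, 52), (77, 41), (87, 40), (95, 42), (99, 43), (100, 49), (97, 57), (93, 68), (92, 77), (90, 75), (91, 76), (91, 75)]
22.0 [ 0.4891 -0.0098  0.125 ] t -0.002011887580246674 d 0.012738504312955118 Fn 6.7906171143348235 Fa 7.337859440185441 tau 0.6625910592438932 tipz free 0.05169430055789663
[[0.0, -0.0, 0.0007], [0.0, -0.0, 0.0007]]
```

Red band no longer visible at the side camera's column 343. I'll relax the stem spring, release, retreat and inspect.

Call:
apply_moves:
  claw: [0.005,0.005,0.005,0.005,0.005,0.005,0.02,0.04,0.06,0.06,0.06,0.06,0.06,0.06,0.06,0.06]
  xyz:
    - [0,0,-0.003]
    - [0,0,-0.003]
    - [0,0,-0.003]
    - [0,0,-0.003]
    - [0,0,0]
    - [0,0,0]
    - [0,0,0]
    - [0,0,0]
    - [0,0,0]
    - [0,0,0]
    - [0,0,-0.01]
    - [0,0,-0.03]
    - [0,0,-0.04]
    - [0,0,-0.04]
    - [0,0,-0.03]
    - [0,0,0]
  twist:
    - [0,0,0]
    - [0,0,0]
    - [0,0,0]
    - [0,0,0]
    - [0,0,0]
    - [0,0,0]
    - [0,0,0]
    - [0,0,0]
    - [0,0,0]
    - [0,0,0]
    - [0,0,0]
    - [0,0,0]
    - [0,0,0]
    - [0,0,0]
    - [0,0,0]
    - [0,0,0]

```text
clock: 23.6
position: [0.4912, -0.0105, 0.2908]
tool_rot: [-3.141, -0.004, -0.044]
force: [0.5, 0.1, -1.1]
grip_width: 0.0602
finger_force: 0.0
```

```bash
python3 - <<'E'
from h import *
np.set_printoptions(precision=4,suppress=True)
f=snap('wrist','w10.png'); o=bot.observe(); print(o['clock'],o['position'],o['tool_rot'],o['qpos'],o['force'])
R=np.array(f['view'])[:3,:3]; V=np.array(f['view']); print('cam',-R.T@V[:3,3],'look',-R[2], 'vfov',f['vfov'])
b=f['img'].astype(int); m=(b[...,2]-b[...,0]>25).astype(np.uint8); n,l,st,ce=cv2.connectedComponentsWithStats(m)
for i in range(1,n):
  if st[i,4]>80: print(st[i],ce[i])
L=np.array([.629,-.0165]);u=np.array([np.cos(3.095),np.sin(3.095)]);th=np.linspace(0,6.28,73)
for t in (-.02,0,.02,.04):
    r,z=disc(t,0); P=np.c_[L+u*(r+.024*np.cos(th))[:,None],z+.024*np.sin(th)]; q=proj(f,P); print(t,q[:,1].min(),q[:,1].max(),q[:,0].mean())
E
python3 prof.py d10.png
```

```text
23.65 [ 0.4906 -0.01    0.2889] [-3.1408 -0.0025 -0.0436] [-0.9896  0.5631  1.32    1.9096 -0.6036  1.151  -1.0548] [-0.1903  0.4672 -1.163 ]
cam [ 0.5714 -0.015   0.4347] look [-0.313   0.0142 -0.9496] vfov 67.49190920355079
[307 165  14  49 618] [313.3981 188.7104]
[  49  167   43   38 1260] [ 69.6222 185.1183]
-0.02 161.98312865048055 211.26081051421508 312.75406067712703
0 161.54882272938025 211.33967069183157 312.74148778433135
0.02 161.042598285032 211.35754707924582 312.72883609219963
0.04 160.46238782236927 211.31250223104686 312.71610863934296
343 [(65, 58), (62, 55), (63, 56), (64, 58), (63, 55), (62, 56), (61, 55), (56, 49), (41, 35), (20, 17), (8, 8), (0, 0), (5, 3), (18, 10), (51, 22), (84, 38), (96, 43), (95, 45), (94, 53), (89, 63), (89, 72), (85, 71)]
346 [(83, 71), (71, 62), (72, 64), (70, 62), (72, 63), (69, 62), (71, 62), (69, 61), (66, 59), (53, 47), (29, 26), (9, 8), (9, 6), (34, 13), (69, 31), (89, 38), (97, 44), (98, 51), (91, 60), (88, 68), (86, 72), (89, 75)]
349 [(80, 70), (74, 65), (72, 64), (72, 64), (70, 62), (68, 61), (68, 61), (67, 58), (66, 57), (61, 50), (66, 45), (72, 37), (82, 37), (89, 37), (95, 43), (95, 43), (93, 56), (88, 65), (85, 70), (86, 74), (88, 72), (88, 73)]
```

Call:
apply_moves:
  claw: [0.06,0.06,0.06,0.06,0.06,0.06,0.06,0.06,0.06,0.06,0.06,0.06,0.06,0.06,0.06,0.06,0.06,0.06,0.06]
  xyz:
    - [0,0,0]
    - [0,0,0]
    - [0,0,0]
    - [0,0,0]
    - [0,0,0]
    - [0,0,0]
    - [0,0,0]
    - [0,0,0]
    - [0,0,0]
    - [0,0,0]
    - [0,0,0]
    - [0.03,-0.005,0]
    - [0.03,-0.005,0]
    - [0.03,-0.004,0]
    - [0,0,0]
    - [0,0,0]
    - [0,0,0]
    - [0,0,0]
    - [0,0,0]
  twist:
    - [0,0,-0.1467]
    - [0,0,-0.1467]
    - [0,0,-0.1467]
    - [0,0,-0.1467]
    - [0,0,-0.1467]
    - [0,0,-0.1467]
    - [0,0,-0.1467]
    - [0,0,-0.1467]
    - [0,0,-0.1467]
    - [0,0,-0.1467]
    - [0,0,-0.1467]
    - [0,0,0]
    - [0,0,0]
    - [0,0,0]
    - [0,-0.122,0]
    - [0,-0.122,0]
    - [0,-0.122,0]
    - [0,-0.122,0]
    - [0,-0.122,0]

```text
clock: 25.6
position: [0.476, 0.0803, 0.2871]
tool_rot: [3.141, 0.615, 1.57]
force: [0.7, -0.1, -0.1]
grip_width: 0.0601
finger_force: 0.0
```

Call:
apply_moves:
  claw: [0.06,0.06,0.06,0.06,0.06,0.06]
  xyz:
    - [0.014,0,0.0285]
    - [0.014,0,0.0285]
    - [0.014,0,0.0285]
    - [0.014,0,0.0285]
    - [0,0,0]
    - [0,0,0]
  twist:
    - [0,0,0]
    - [0,0,0]
    - [0,0,0]
    - [0,0,0]
    - [0,0,0]
    - [0,0,0]

```text
clock: 26.2
position: [0.4761, 0.0602, 0.1622]
tool_rot: [-3.141, 0.611, 1.57]
force: [-0.0, 0.1, 1.0]
grip_width: 0.0598
finger_force: 0.0
```

```bash
python3 - <<'E'
from h import *
np.set_printoptions(precision=4,suppress=True)
f=snap('wrist','w11.png'); o=bot.observe(); print(o['clock'],o['position'],o['tool_rot'],o['force'])
c=proj(f,np.array([[.477,-.01,.061],[.477,-.01,.08]])); print(c)
u,v=c[0].astype(int); u=min(max(u,100),540); v=min(max(v,70),330)
a=f['img'][v-70:v+70,u-95:u+95]; print('offset',u-95,v-70)
cv2.imwrite('pics/w11c.png',cv2.cvtColor(cv2.convertScaleAbs(cv2.resize(a,None,fx=4.2,fy=4.2,interpolation=cv2.INTER_CUBIC),alpha=1.8),cv2.COLOR_RGB2BGR))
E
```

```text
26.25 [0.4765 0.0606 0.1627] [3.1411 0.6102 1.5692] [-0.147   0.1088  0.5748]
[[316.1556 186.0401]
 [316.2263 202.8213]]
offset 221 116
```

```bash
python3 -c "
import cv2; a=cv2.imread('pics/w11c.png'); cv2.imwrite('pics/w11r.png',cv2.rotate(a,cv2.ROTATE_180)); print(a.shape)"
```

```text
(588, 798, 3)
```

View pics/w11r.png

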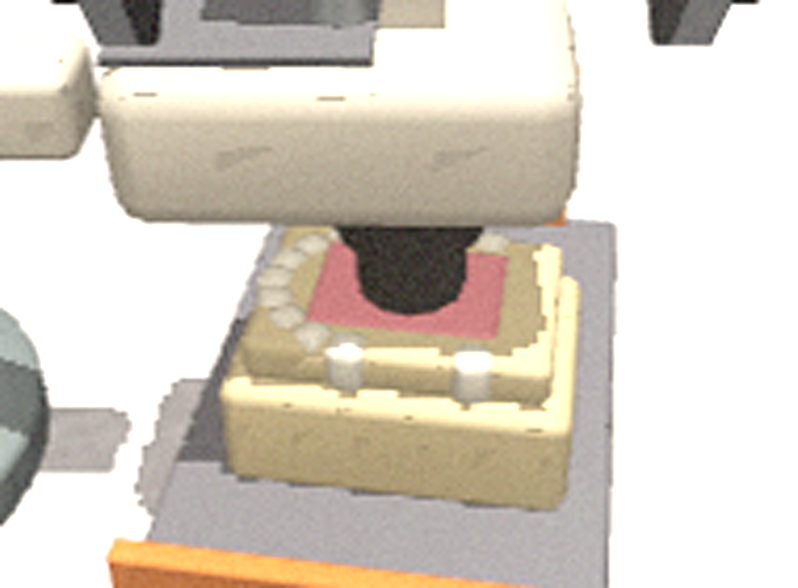

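The last picture shows the nose on the middle of the pink plate (rubber (358..467, ~253..315) of plate (310..505, 240..337)), barrel above, no red visible. Check the pixels and the head's tilt numerically.

```bash
python3 - <<'E'
from h import *
np.set_printoptions(precision=4,suppress=True)
a=cv2.imread('pics/w11.png')[...,::-1].astype(int)
for c in (305,313,320): print(c,[tuple(x) for x in a[176:208,c,:].tolist()])
f=snap('wrist')
b=f['img'].astype(int); m=((b[...,0]-b[...,1]>20)&(b[...,2]-b[...,1]>-5)).astype(np.uint8)[150:260,250:400]
k=np.argwhere(m); print('pink ext',k.min(0)+[150,250],k.max(0)+[150,250])
L=np.array([.629,-.0165]);u=np.array([np.cos(3.093),np.sin(3.093)]);nrm=np.array([-u[1],u[0]])
# predicted: tip bottom circle (near edge), disc centre, for tilts
def pt(x,y,t,s=0): # along arm x, above hinge y, sideways s
    return np.r_[L+u*(x*np.cos(t)-y*np.sin(t))+nrm*s, .105+x*np.sin(t)+y*np.cos(t)]
sg=-1 if nrm[1]>0 else 1
for t in (-.03,0,.03):
    for nm,P in {'headtop outer near':pt(.185,.017,t,-sg*.025),'disc top':pt(.14,.076,t,-sg*.006),'disc out':pt(.164,.052,t,-sg*.006),'disc in':pt(.116,.052,t,-sg*.006)}.items(): print(t,nm,P,proj(f,P)[0])
P=np.array([.477,-.01,.061]); print('plate centre',proj(f,P))
bl=(b[...,2]-b[...,0]>25).astype(np.uint8); n,l,st,ce=cv2.connectedComponentsWithStats(bl)
for i in range(1,n):
  if st[i,4]>60: print('blue',st[i],ce[i])
E
```

```text
305 [(121, 87, 79), (117, 71, 72), (116, 74, 72), (116, 72, 73), (117, 74, 74), (121, 78, 78), (109, 70, 70), (30, 26, 13), (30, 31, 32), (30, 25, 20), (37, 32, 27), (40, 39, 34), (40, 39, 36), (39, 35, 34), (35, 32, 25), (33, 28, 27), (36, 30, 31), (29, 29, 24), (36, 30, 31), (33, 32, 28), (37, 33, 32), (34, 33, 29), (33, 29, 27), (33, 30, 29), (31, 31, 29), (26, 23, 22), (78, 73, 63), (81, 76, 68), (85, 79, 67), (94, 89, 80), (94, 89, 77), (98, 91, 77)]
313 [(109, 101, 76), (120, 77, 76), (118, 74, 75), (120, 76, 76), (96, 61, 60), (39, 32, 30), (31, 29, 26), (32, 26, 22), (34, 33, 28), (36, 28, 28), (33, 31, 26), (40, 36, 33), (32, 29, 28), (43, 36, 34), (28, 30, 24), (31, 29, 29), (33, 30, 27), (35, 31, 31), (31, 28, 28), (32, 30, 31), (36, 35, 35), (32, 32, 28), (34, 32, 28), (32, 32, 30), (24, 27, 23), (25, 22, 23), (73, 69, 59), (81, 75, 67), (87, 80, 72), (90, 83, 70), (94, 86, 77), (93, 88, 74)]
320 [(109, 99, 74), (111, 93, 74), (120, 74, 75), (117, 75, 72), (117, 74, 75), (123, 79, 78), (68, 45, 41), (32, 29, 26), (35, 36, 31), (34, 33, 27), (40, 34, 32), (31, 26, 24), (35
[... 422 characters left out ...]
47 312.6635]
-0.03 disc out [ 0.464  -0.0025  0.1521] [298.1779 277.5206]
-0.03 disc in [ 0.5119 -0.0048  0.1535] [363.503  280.4483]
0 headtop outer near [0.4454 0.0175 0.122 ] [272.9855 228.0262]
0 disc top [ 0.4895 -0.0037  0.181 ] [334.4909 319.0898]
0 disc out [ 0.4655 -0.0025  0.157 ] [300.0336 284.1453]
0 disc in [ 0.5134 -0.0049  0.157 ] [366.0103 285.1235]
0.03 headtop outer near [0.446  0.0174 0.1275] [273.1937 234.6802]
0.03 disc top [ 0.4918 -0.0038  0.1852] [338.2069 325.5507]
0.03 disc out [ 0.4671 -0.0026  0.1619] [302.1472 290.8778]
0.03 disc in [ 0.515  -0.005   0.1605] [368.6972 289.8175]
plate centre [[315.5378 186.0374]]
blue [ 299  260   65   69 3485] [330.8881 293.6654]
```

```bash
python3 - <<'E'
from h import *
L=np.array([.629,-.0165])
def prof(f,fn,t,az,lo=.02,hi=.06):
    im=cv2.imread('pics/'+fn)[...,::-1].astype(np.float32); u=np.array([np.cos(az),np.sin(az)])
    V=np.array(f['view']); cam=-V[:3,:3].T@V[:3,3]
    a=np.r_[u*np.cos(t),np.sin(t)]; n=np.r_[-u*np.sin(t),np.cos(t)]; w=np.cross(n,a)
    H=np.r_[L,.105]; v=cam-(H+a*.152-n*.05); v-=n*(v@n); v/=np.linalg.norm(v)
    e=np.arange(lo,hi,.001); P=H+a*.152-n*e[:,None]+v*.012; q=proj(f,P).astype(np.float32)
    s=cv2.remap(im,q[:,0].reshape(-1,1),q[:,1].reshape(-1,1),cv2.INTER_LINEAR)[:,0]
    print(fn,t,q[0],q[-1]); print(' '.join(f'{int(round(x*1000))}:{int(r)}/{int(g)}' for x,(r,g,b) in zip(e,s)))
g=snap('side'); 
prof(g,'d6.png',.6285,3.0889); prof(g,'d7_4.png',.1155,3.093); prof(g,'d8.png',.026,3.093)
prof(g,'d9.png',-.002,3.093); prof(g,'d10.png',0,3.093); prof(g,'d10.png',.02,3.093)
f=snap('wrist')
for t in (-.01,.01,.03): prof(f,'w11.png',t,3.093)
# disc silhouette fit
th=np.linspace(0,2*np.pi,73)
u=np.array([np.cos(3.093),np.sin(3.093)]); nr=np.array([-u[1],u[0]])
for t in (-.03,-.01,.01,.03,.05):
    Q=[]
    for s in (-.006,.006):
        x=.14+.024*np.cos(th); y=.052+.024*np.sin(th)
        Q.append(proj(f,np.c_[L+u*(x*np.cos(t)-y*np.sin(t))[:,None]+nr*s,.105+x*np.sin(t)+y*np.cos(t)]))
    Q=np.vstack(Q); print(t,Q.min(0),Q.max(0))
E
```

```text
d6.png 0.6285 [339.1897  192.11931] [346.75488 210.43456]
20:34/5 21:49/6 22:64/7 23:72/8 24:79/9 25:79/8 26:78/7 27:70/5 28:60/3 29:48/4 30:34/6 31:23/6 32:14/5 33:8/5 34:5/5 35:5/5 36:6/5 37:5/5 38:4/3 39:4/2 40:5/2 41:8/5 42:27/24 43:48/44 44:76/70 45:106/97 46:126/116 47:141/130 48:149/138 49:153/142 50:155/144 51:156/145 52:157/146 53:157/145 54:156/145 55:155/144 56:155/143 57:155/143 58:155/144 59:155/145
d7_4.png 0.1155 [343.99182 229.2587 ] [344.52902 244.88368]
20:54/48 21:46/42 22:38/35 23:32/28 24:26/21 25:28/15 26:33/11 27:38/7 28:44/6 29:51/4 30:49/4 31:46/5 32:41/5 33:33/5 34:24/5 35:19/5 36:13/4 37:9/4 38:7/5 39:4/5 40:4/4 41:3/3 42:4/3 43:6/4 44:9/4 45:21/9 46:33/14 47:47/20 48:63/27 49:77/33 50:85/37 51:92/41 52:97/44 53:98/43 54:98/43 55:98/43 56:98/43 57:98/43 58:98/43 59:99/43
d8.png 0.026 [343.08865 234.61444] [342.451   249.21266]
20:59/52 21:56/49 22:50/45 23:44/39 24:39/34 25:35/28 26:31/22 27:30/16 28:30/9 29:29/4 30:27/4 31:25/4 32:22/5 33:17/6 34:12/6 35:9/6 36:6/5 37:3/5 38:3/5 39:2/5 40:5/5 41:10/6 42:15/7 43:26/12 44:39/17 45:51/23 46:65/29 47:78/34 48:
[... 2235 characters left out ...]
  168.74007]
20:83/78 21:78/72 22:58/53 23:30/26 24:34/28 25:35/31 26:34/31 27:30/27 28:33/29 29:38/33 30:34/32 31:30/30 32:31/29 33:33/32 34:31/27 35:27/24 36:29/27 37:33/32 38:33/32 39:31/30 40:38/35 41:29/29 42:34/30 43:32/28 44:34/28 45:67/45 46:106/66 47:117/73 48:119/74 49:120/78 50:112/95 51:109/101 52:110/100 53:111/100 54:121/110 55:168/158 56:166/153 57:163/149 58:154/140 59:139/125
-0.03 [297.77260106 249.51634581] [363.1425283 317.3570219]
-0.01 [298.9730859  252.84312473] [364.85766087 321.46249798]
0.01 [300.23626882 256.18468288] [366.65339061 325.58109712]
0.03 [301.6088803  259.55949961] [368.54459375 329.70995854]
0.05 [303.09271511 262.96634808] [370.57135851 333.84774657]
```

```bash
python3 prof.py d12.png; python3 -c "
from h import *
print(bot.observe()['force'],bot.observe()['clock']); print(bot.job_done())"
```

```text
343 [(89, 79), (82, 73), (78, 70), (76, 68), (77, 68), (75, 66), (72, 63), (64, 55), (47, 41), (26, 22), (10, 10), (4, 6), (4, 3), (22, 12), (61, 30), (92, 40), (105, 47), (104, 48), (102, 56), (103, 75), (124, 103), (158, 135)]
346 [(127, 113), (103, 92), (92, 82), (88, 78), (88, 79), (87, 76), (87, 76), (86, 76), (80, 70), (62, 54), (34, 32), (13, 10), (11, 4), (40, 20), (77, 34), (100, 44), (107, 49), (106, 55), (101, 67), (95, 74), (103, 86), (132, 112)]
349 [(127, 113), (107, 94), (97, 85), (94, 83), (90, 79), (89, 78), (84, 75), (82, 72), (77, 68), (72, 59), (74, 49), (82, 42), (91, 41), (99, 43), (104, 45), (106, 50), (103, 62), (100, 74), (94, 77), (101, 86), (127, 108), (152, 129)]
[-0.42534497 -0.83936    -0.06215575] 26.45
the job is handed in; nothing more can be done
None
```

I handed the job in at 26.5 s: the cast stands square in the middle of the plinth, about 1–2 mm off centre as measured. The lamp's nose rests on the middle of the pink plate, pressed in about 8–9 mm by my image estimate, with no red showing, and it stayed so after release; setting the cast down peaked at about 34 N on the wrist.

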